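# Turn a pottery bat over against a sloped bench stop

### The job

The small wooden bat lies with its clay-covered side down. Push it across the table against the blue sloped stop until it climbs the slope and leans there, then push its top edge from behind, over the stop, so that it topples back towards where it came from and lies flat on the table in front of the stop, clay side up. Only push: never pick the bat up off the table, and leave the cup, the vase and the jar alone.

Things in the scene. Friction and masses are not known exactly. Their poses are not given: they have to be found in the camera images.
- bat: Loose wooden board, 110 x 100 x 12 mm (own x, y, z), about 0.1 kg: bare pale wood on its +z face (up at the start), terracotta clay on -z. Origin at its very centre, 6 mm over the table when flat. Starts flat before the slope, own +x edge towards it (up to 0.25 rad askew). Pushing takes a few N. Leaning on the stop it is 0.85 to 1.0 rad from flat and stays so when let go.
- bat_near (a point): Middle of the bat's near edge face (own -x), half-way through its 12 mm thickness: the edge to push. It stays down on the table while the far edge climbs the slope and ends at the slope's foot, so push low, less than 4 mm above the table, and square to the stop.
- bat_far (a point): Middle of the bat's far edge face (own +x), half-way through its thickness: the edge that climbs the slope. Leaning, it is the top edge, about 85 mm above the table, 25 mm or more above the top of the stop and about 70 mm behind the foot; fingers lowered behind it, 10 to 20 mm below this edge, can push it over (pushed lower, it may slide down instead).
- stop: Sloped stop, fixed to the table, 170 mm wide (own y), smooth blue face. Origin on the table, middle of the slope's foot line; own +x level into the slope (away from the bat), z up. Face rises at 40 degrees to 16 mm high (19 mm behind the foot), 50 to 30 mm (31 mm), 62 to the top edge. Back block 44 mm high to 62 mm behind the foot, screwed strip 12 mm high to 92 mm; clear table behind.
- stop_top (a point): Middle of the stop's top edge, 58 mm above the table and 46 mm behind the foot.
- cup: White open cup, 72 mm across, 80 mm high, standing beside the work; origin at the centre of its underside. Not to be disturbed.
- vase: Small blue vase with a narrow neck, 72 mm across, 110 mm high, standing beside the work; origin at the centre of its underside. Not to be disturbed.
- jar: Amber glass jar with white cap, 60 mm across, 75 mm high, standing beside the work; origin at the centre of its underside. Not to be disturbed.
Not all that is in view belongs to the job. Of the things that look like the bat, the smallest one is meant.

How it is judged:
By the outcome, as a careful person would: the job done as asked, in the order asked, and still so for the second after the job is handed in, with the robot touching nothing.
It also fails if it takes over 58 s, if anything falls off the work surface, if the arm or the gripper's body presses on something with over 40 N, if the wrist force passes 120 N, or if a joint passes its speed limit or range.

### The arm

A 6-joint arm with a two-finger parallel gripper is mounted at the origin on the work surface. World frame = base frame: x ahead of the robot, y to its left, z up, the work surface at z = 0. Lengths are in mm, angles in rad, forces in N, time in s.
With the tool pointing down it reaches from about 350 to 875 mm from the base axis. Payload 4.2 kg.
Tool frame: the origin (TCP) lies at the very end of the fingers, on their centre line; the grasp point (between the pads) lies 19 mm behind it (ctrl.grip_depth is the distance from the TCP to the grasp point, in mm); y points along the fingers, z is the direction in which the jaws open and shut, and the axes are right-handed (so a half turn about y gives the same grasp; the last joint's range is limited). The gripper opens to 85 mm and grips with 20 to 120 N. Pads are 22 mm wide; open, the fingers measure 114 mm over their backs; the gripper's body (76 mm by 85 mm) begins 54 mm behind the grasp point. The pads swing forward as they close: fully open they stand 13 mm farther back than shut.
Start: joints at [-0.967, 0.385, 0.008, 0, -1.194, -0.259], TCP at [211.27, -588.187, 202.912] pointing down, gripper open.
Joint ranges: [-3.14, 3.14], [-1.21, 2.06], [-1.07, 1.41], [-3.16, 2.05], [-2.99, -0.16], [-3.1, 3.1]. Speed limits (rad/s): [2.79, 2.79, 3.14, 3.14, 3.14, 3.14].

### API

Orientations are given as [roll, pitch, yaw] about the fixed x, y, z axes, in that order (R = Rz(yaw) Ry(pitch) Rx(roll)).
In Python, from plant import ctrl gives the robot as it stands.
- The arm moves only by the tool servo_tool, never from a script. Its argument "deltas" is one flat list of numbers, 5 for each row, row after row: the finger opening in mm, from 0 to 85.4, then the shift along the tool's x, y, z in mm, then the turn about the tool's y in rad. In form: [gripper, tx, ty, tz, turn, gripper, tx, ty, tz, turn, ...]. A call has 1 to 12 rows; each row is the pose to reach, as a shift and turn from the pose commanded when the call began, along the tool's axes at that moment; what a row does not reach only later rows make up. A row lasts 1/12 s, in which the tool goes at most 41.7 mm and 7.16 degrees, less where a joint would pass 70% of its speed; a pose out of reach is approached as far as the arm can. A call with a gripper value outside its range is refused whole. The fingers move at their own pace and stop on an object; "grip_force" is the grip in N (left out, the last holds). Time passes only in rows, so rows that repeat a pose let the fingers close. It gives the time, the measured TCP pose, the force and the opening at its end, in the units of the state.
- ctrl.observe(): the state, without advancing time (a new reading comes with each control period).
- ctrl.snapshot(name): name is "side" or "top" or "wrist"; returns (picture, depth): 400x640x3 uint8, red, green, blue; 400x640 float32, mm along the optical axis (not along the pixel's ray), 0 where there is no reading.
- ctrl.camera_info(name): a dict with "intrinsics" (3x3 intrinsics, pixels), "D" ([k1, k2, p1, p2, k3] as OpenCV has them; the pictures are not rectified), "xyz" and "orientation" of the camera in the world; the wrist camera has in their place "hand_eye" (4x4, takes a point from camera to tool coordinates, whose origin is the TCP and whose axes are the tool frame's). Camera axes: x right, y down, z forward; pixel columns grow to the right and rows downward; lengths in mm; the calibration is good to about 2 mm. A picture is of the moment at which its call begins: read the wrist's pose just before it. camera_info takes no time and is no camera call.
- ctrl.close_job(): hands the job in, once; it reports no verdict.
The state is a dict: "time": time; "q": joint angles; "joint_velocities": joint speeds; "joint_torque": joint torques, N m; "tcp_pos": TCP position; "tcp_rot": TCP orientation; "contact_force": force on the tool from outside, world axes, zero at the start; "ft_torque": the same for the moment, N m; "gripper_width": opening from 0.0 (shut) to 1.0 (fully open).
Only numpy, scipy, OpenCV 4.12 (cv2) and the standard library are available. Lean on these libraries where they do the work, as an engineer would, in place of code of your own. Each camera call takes 0.05 s, during which the arm holds its last target. There are 200 camera calls.

## Working session

There is one attempt and no reset: what is moved stays moved. The work goes in short steps, Python scripts to look and compute and a tool call to move; the robot and the scene stay as the last step left them, time stands still between calls to the robot, and variables do not carry over. Pictures are saved under pics/ and viewed, about 8 in all and at most 12, crops included, and the job is handed in when it is done.

Besides the shell and the picture viewer there is one more tool, called after "Emit:" as a command line: name --argument value ..., lists and objects as JSON in quotes. servo_tool: Moves the arm, as the interface text tells. Its arguments: {"type":"object","properties":{"deltas":{"type":"array"},"grip_force":{"type":"number"}},"required":["deltas"]}

```bash
ls; mkdir -p pics; cat > h.py <<'E'
import numpy as np, cv2, pickle
from plant import ctrl
from scipy.spatial.transform import Rotation as R
def cam(n):
    c=ctrl.camera_info(n); return c
def pose(n):
    c=ctrl.camera_info(n)
    if 'hand_eye' in c:
        s=ctrl.observe(); T=np.eye(4); T[:3,:3]=R.from_euler('xyz',s['tcp_rot']).as_matrix(); T[:3,3]=s['tcp_pos']; T=T@np.array(c['hand_eye'])
        return T[:3,:3],T[:3,3]
    o=np.array(c['orientation'])
    M=o if o.shape==(3,3) else R.from_euler('xyz',o).as_matrix()
    return M,np.array(c['xyz'])
def rays(n,px):
    c=ctrl.camera_info(n)
    u=cv2.undistortPoints(np.array(px,float).reshape(-1,1,2),np.array(c['intrinsics']),np.array(c['D'])).reshape(-1,2)
    return np.c_[u,np.ones(len(u))]
def plane(n,px,z,P=None):
    M,t=P or pose(n); d=rays(n,px)@M.T
    return t+d*((z-t[2])/d[:,2])[:,None]
def cloud(n,depth,P=None):
    M,t=P or pose(n); h,w=depth.shape
    px=np.stack(np.meshgrid(np.arange(w),np.arange(h)),-1).reshape(-1,2)
    X=(rays(n,px)*depth.reshape(-1,1))@M.T+t
    return X.reshape(h,w,3)
E
python3 - <<'E'
from h import *
print(ctrl.observe())
for n in ['top','side']:
    print(n,ctrl.camera_info(n))
    p,d=ctrl.snapshot(n); cv2.imwrite(f'pics/{n}0.png',p[:,:,::-1]); np.savez(f'{n}0.npz',p=p,d=d)
E
```

```text
pics
{'time': 0.0, 'q': array([-9.67400405e-01,  3.85544603e-01,  6.64257382e-03, -5.34798625e-04,
       -1.19397650e+00, -2.58594054e-01]), 'joint_velocities': array([ 4.04905002e-05,  7.25224557e-04,  5.80703120e-04,  5.63612396e-04,
       -1.04602379e-03, -2.21418801e-04]), 'joint_torque': array([ 9.40883037e-04, -3.92291164e+01,  1.88401204e+01,  4.18608829e+00,
       -4.60789364e-03,  1.29660225e-05]), 'tcp_pos': array([ 211.06582363, -587.60586195,  201.83009269]), 'tcp_rot': array([-1.56865625e+00,  5.21311845e-05,  3.44604618e-01]), 'contact_force': array([-0.16487375, -1.40831788, -0.6854578 ]), 'ft_torque': array([-0.03125801, -0.00981955, -0.02263412]), 'gripper_width': 1.0003010368190264}
top {'intrinsics': array([[470.70522867,   0.        , 310.24747902],
       [  0.        , 470.70522867, 194.03129311],
       [  0.        ,   0.        ,   1.        ]]), 'D': array([-0.11360541,  0.        ,  0.        ,  0.        ,  0.        ]), 'xyz': array([ 396.13778511,   37.75171377, 1236.93856644]), 'orientation': array([-3.01710140e+00,  1.95991495e-03, -1.58177886e+00])}
side {'intrinsics': array([[436.74340235,   0.        , 320.05585559],
       [  0.        , 436.74340235, 199.65457589],
       [  0.        ,   0.        ,   1.        ]]), 'D': array([0.00413342, 0.        , 0.        , 0.        , 0.        ]), 'xyz': array([365.65909114, 949.01752635, 826.36846405]), 'orientation': array([-2.26471495,  0.00775886, -2.98226953])}
```

View pics/top0.png

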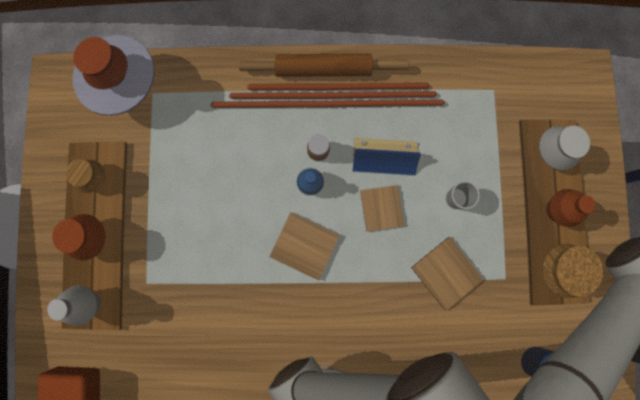

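View pics/side0.png

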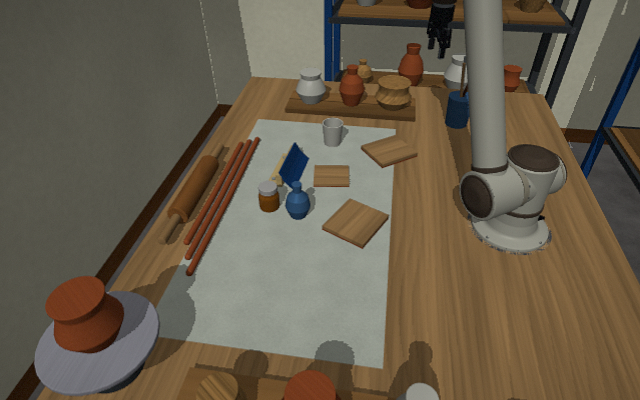

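Top view: three boards, at (383,208), (306,245) and (448,272). The one at (383,208) is the smallest and lies before the blue stop at (386,160). The cup is at (463,195), the vase at (310,181) and the jar at (318,147). Next I measure these and confirm the bat in a crop.

```bash
python3 - <<'E'
from h import *
f=np.load('top0.npz'); p,d=f['p'],f['d']
hsv=cv2.cvtColor(p,cv2.COLOR_RGB2HSV)
wood=((hsv[...,0]>5)&(hsv[...,0]<25)&(hsv[...,1]>70)).astype(np.uint8)
blue=((hsv[...,0]>100)&(hsv[...,0]<130)&(hsv[...,1]>110)).astype(np.uint8)
print('top P',pose('top'))
vis=p[100:310,250:510,::-1].copy(); vis=cv2.resize(vis,None,fx=3,fy=3,interpolation=cv2.INTER_CUBIC)
def show(m,z,nm):
    n,l,s,c=cv2.connectedComponentsWithStats(m)
    for i in range(1,n):
        if 150<s[i,4]<6000 and 250<c[i][0]<510 and 100<c[i][1]<310:
            k=(l==i).astype(np.uint8); ct=max(cv2.findContours(k,0,2)[0],key=len)
            r=cv2.minAreaRect(ct); b=cv2.boxPoints(r); W=plane('top',b,z)
            e=np.linalg.norm(np.roll(W,-1,0)-W,axis=1)
            print(nm,c[i].round(1),s[i,4],'px',b.round(1).tolist(),'W',W.round(1)[:,:2].tolist(),'edges',e.round(1),'ctr',W.mean(0).round(1))
            cv2.polylines(vis,[((b-[250,100]+.5)*3).astype(int)],1,(0,0,255),1)
show(wood,12,'wood'); show(blue,0,'blue')
X=cloud('top',d)
for nm,(u,v) in dict(bat=(383,208),mat=(383,250),cup=(463,195),vase=(310,181),jar=(318,147),stopface=(386,165),strip=(386,144)).items():
    print(nm,X[v,u].round(1))
# objects by height: raised points within area
Hh=X[...,2]
for nm,(u0,u1,v0,v1) in dict(cup=(440,485,175,215),vase=(292,328,163,200),jar=(303,333,130,163),stop=(345,425,130,180)).items():
    q=X[v0:v1,u0:u1].reshape(-1,3); q=q[(q[:,2]>25)&(q[:,2]<200)]
    print(nm,len(q),'min',q.min(0).round(),'max',q.max(0).round(), np.median(q,0).round())
cv2.imwrite('pics/crop1.png',vis)
E
```

```text
top P (array([[-1.09822890e-02, -9.92198454e-01,  1.24183808e-01],
       [-9.99937772e-01,  1.11406653e-02,  5.80955813e-04],
       [-1.95991370e-03, -1.24169700e-01, -9.92259061e-01]]), array([ 396.13778511,   37.75171377, 1236.93856644]))
wood [327.4 103.1] 1456 px [[211.0, 101.0], [444.0, 98.5], [444.0, 105.19999694824219], [211.0, 107.69999694824219]] W [[807.1, 305.5], [808.2, -329.3], [789.2, -328.4], [788.1, 304.8]] edges [634.8  19.1 633.2  19. ] ctr [798.2 -11.9  12. ]
wood [385.4 144.6] 554 px [[353.5, 147.1999969482422], [354.20001220703125, 137.60000610351562], [418.6000061035156, 141.89999389648438], [418.0, 151.5]] W [[673.8, -78.1], [699.9, -80.4], [686.9, -253.3], [660.8, -250.4]] edges [ 26.2 173.4  26.3 172.9] ctr [ 680.3 -165.5   12. ]
wood [381.9 207.9] 1549 px [[360.20001220703125, 190.3000030517578], [397.6000061035156, 184.6999969482422], [403.70001220703125, 225.5], [366.3999938964844, 231.10000610351562]] W [[557.9, -93.0], [571.8, -192.2], [463.7, -204.7], [450.5, -106.5]] edges [100.1 108.8  99.1 108.3] ctr [ 511.  -149.1   12. ]
wood [304.3 245.8] 2679 p
[... 673 characters left out ...]
9999389648438], [317.3999938964844, 173.1999969482422], [308.20001220703125, 191.60000610351562]] W [[576.1, 79.8], [625.5, 54.9], [606.6, 18.8], [557.5, 43.8]] edges [55.3 40.7 55.2 40.5] ctr [591.4  49.3   0. ]
bat [ 510.4 -151.7   11.9]
mat [ 4.010e+02 -1.504e+02  4.000e-01]
cup [ 543.3 -369.5    3.6]
vase [569.2  38.7 108.6]
jar [661.3  17.5  73. ]
stopface [ 623.1 -161.7   21.1]
strip [ 683.2 -166.2    5.6]
cup 458 min [ 501. -385.   25.] max [ 570. -313.   87.] [ 538. -362.   64.]
vase 581 min [543.   5.  33.] max [611.  72. 114.] [571.  39.  71.]
jar 459 min [638. -12.  25.] max [693.  46.  83.] [661.  17.  74.]
stop 967 min [ 622. -246.   25.] max [670. -77.  63.] [ 645. -160.   44.]
```

View pics/crop1.png

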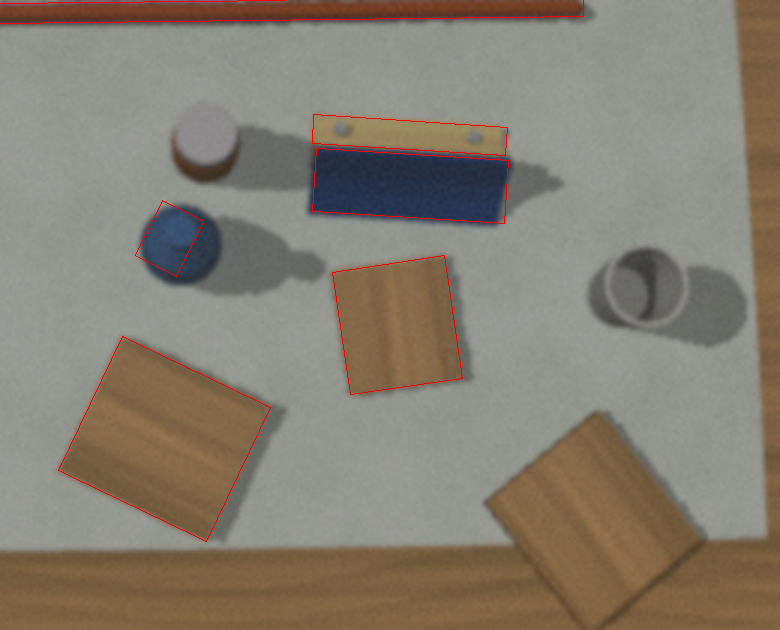

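The crop confirms it. The middle board measures 109 x 100 mm against 142 x 128 mm for the next one, and lies about 0.13 rad askew before the stop. The stop's foot is near (605,-164) with yaw -0.073. I'll go behind the bat's near edge, square to the stop, with the fingers part open as a two-point pusher.

Emit:
servo_tool --deltas '[50,171,50,174,0.21,50,342,100,348,0.418,50,342,100,348,0.418,50,342,100,348,0.418,50,342,100,348,0.418,50,342,100,348,0.418,50,342,100,348,0.418,50,342,100,348,0.418,50,342,100,348,0.418,50,342,100,348,0.418,50,342,100,348,0.418,50,342,100,348,0.418]' --grip_force 40

```text
time: 1.1
tcp_pos: [414.5, -145.6, 103.1]
tcp_rot: [-1.571, -0.0, -0.073]
contact_force: [0.9, -0.6, 0.4]
gripper_width: 0.585
```

Emit:
servo_tool --deltas '[50,0,0,0,0,50,0,0,0,0,50,0,0,0,0]'

```text
time: 1.35
tcp_pos: [414.0, -147.4, 103.3]
tcp_rot: [-1.571, 0.001, -0.072]
contact_force: [-0.1, -0.0, 0.3]
gripper_width: 0.589
```

Emit:
servo_tool --deltas '[50,0,30,0,0,50,0,60,0,0,50,0,85,0,0,50,0,97,0,0,50,0,97,0,0,50,0,97,0,0]'

```text
time: 1.85
tcp_pos: [413.7, -148.9, 6.4]
tcp_rot: [-1.571, 0.001, -0.076]
contact_force: [1.1, -0.3, -0.2]
gripper_width: 0.586
```

Emit:
servo_tool --deltas '[50,0,1,0,0,50,0,2,0,0,50,0,3,0,0,50,0,3,0,0]'

```text
time: 2.18
tcp_pos: [414.8, -147.7, 4.1]
tcp_rot: [-1.571, -0.002, -0.073]
contact_force: [0.8, -0.2, -0.5]
gripper_width: 0.585
```

```bash
python3 - <<'E'
from h import *
for n in ['side','wrist']:
    P=pose(n); p,d=ctrl.snapshot(n)
    if n=='side': p=cv2.resize(p[120:270,250:450],None,fx=3,fy=3,interpolation=cv2.INTER_CUBIC); a=p
    else: cv2.imwrite('pics/w1.png',p[:,:,::-1])
cv2.imwrite('pics/s1.png',a[:,:,::-1])
E
```

```text
(no output)
```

View pics/s1.png

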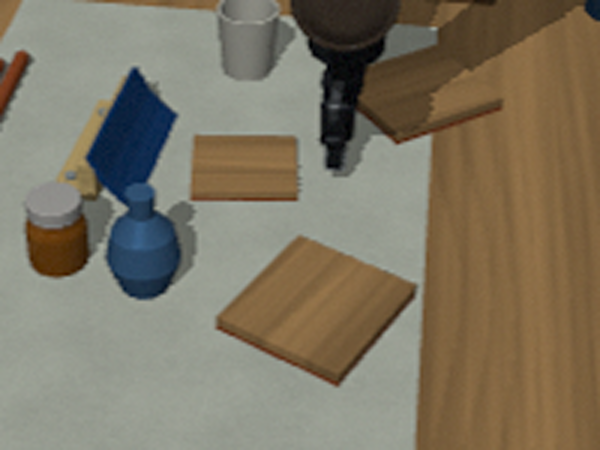

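The side crop shows the fingertips at (335,165), behind the bat's near edge at (297,165), with the third board clear. Next I feel for the table.

Emit:
servo_tool --deltas '[50,0,1,0,0,50,0,2,0,0,50,0,2,0,0]'

```text
time: 2.53
tcp_pos: [414.3, -147.5, 1.4]
tcp_rot: [-1.571, 0.0, -0.073]
contact_force: [0.2, -0.5, 0.1]
gripper_width: 0.586
```

Emit:
servo_tool --deltas '[50,0,1,0,0,50,0,2,0,0,50,0,2,0,0]'

```text
time: 2.78
tcp_pos: [414.2, -147.6, -0.7]
tcp_rot: [-1.571, 0.001, -0.073]
contact_force: [0.8, -0.2, -0.0]
gripper_width: 0.583
```

Emit:
servo_tool --deltas '[50,0,1,0,0,50,0,1.5,0,0,50,0,1.5,0,0]'

```text
time: 3.03
tcp_pos: [414.2, -147.6, -2.2]
tcp_rot: [-1.571, 0.0, -0.073]
contact_force: [0.3, 0.4, 0.3]
gripper_width: 0.587
```

Emit:
servo_tool --deltas '[50,0,0.7,0,0,50,0,1.5,0,0,50,0,1.5,0,0]'

```text
time: 3.28
tcp_pos: [414.3, -147.6, -3.6]
tcp_rot: [-1.571, 0.0, -0.073]
contact_force: [-0.4, 0.6, -0.6]
gripper_width: 0.584
```

Emit:
servo_tool --deltas '[50,0,0.7,0,0,50,0,1.5,0,0,50,0,1.5,0,0]'

```text
time: 3.53
tcp_pos: [414.2, -147.6, -5.2]
tcp_rot: [-1.571, 0.0, -0.073]
contact_force: [0.4, -0.5, -0.5]
gripper_width: 0.582
```

Emit:
servo_tool --deltas '[50,0,0.6,0,0,50,0,1.2,0,0,50,0,1.2,0,0]'

```text
time: 3.78
tcp_pos: [414.3, -147.6, -6.3]
tcp_rot: [-1.571, 0.0, -0.073]
contact_force: [-0.1, 0.2, 0.8]
gripper_width: 0.591
```

Emit:
servo_tool --deltas '[50,0,0.6,0,0,50,0,1.2,0,0,50,0,1.2,0,0]'

```text
time: 4.03
tcp_pos: [414.3, -147.6, -7.5]
tcp_rot: [-1.571, 0.0, -0.073]
contact_force: [-0.0, 0.3, 0.2]
gripper_width: 0.585
```

Emit:
servo_tool --deltas '[50,0,0.5,0,0,50,0,1,0,0,50,0,1,0,0]'

```text
time: 4.28
tcp_pos: [414.3, -147.6, -8.5]
tcp_rot: [-1.571, 0.0, -0.073]
contact_force: [-1.0, 1.3, 0.9]
gripper_width: 0.583
```

Emit:
servo_tool --deltas '[50,0,0.5,0,0,50,0,1,0,0,50,0,1,0,0]'

```text
time: 4.53
tcp_pos: [414.3, -147.6, -9.5]
tcp_rot: [-1.571, 0.0, -0.073]
contact_force: [-0.1, -0.2, 1.0]
gripper_width: 0.586
```

```bash
python3 - <<'E'
from h import *
p,d=ctrl.snapshot('side'); X=cloud('side',d)
hsv=cv2.cvtColor(p,cv2.COLOR_RGB2HSV)
u0,v0=250+335/3,120+150/3
for v in range(155,182):
    r=[(u,X[v,u].round(0).astype(int).tolist(),int(p[v,u].max())) for u in range(352,372) if p[v,u].max()<60]
    if r: print(v,r[0],r[-1],len(r))
print(ctrl.observe()['contact_force'],ctrl.observe()['joint_torque'].round(2))
E
```

```text
155 (358, [431, -122, 108], 18) (370, [400, -276, 8], 56) 11
156 (358, [431, -126, 101], 32) (371, [397, -277, 4], 57) 12
157 (358, [428, -85, 125], 28) (371, [396, -270, 4], 53) 13
158 (357, [431, -83, 123], 36) (368, [401, -116, 104], 32) 10
159 (357, [430, -79, 122], 22) (368, [401, -120, 98], 55) 8
160 (357, [430, -84, 116], 30) (368, [400, -116, 97], 53) 10
161 (357, [430, -80, 115], 36) (367, [403, -115, 94], 21) 11
162 (357, [430, -84, 109], 38) (367, [403, -116, 90], 27) 11
163 (357, [430, -80, 108], 38) (367, [403, -114, 87], 33) 11
164 (357, [430, -85, 101], 15) (367, [404, -171, 44], 24) 11
165 (357, [430, -84, 99], 10) (367, [404, -170, 41], 42) 11
166 (357, [430, -90, 91], 8) (367, [404, -169, 38], 43) 11
167 (357, [430, -89, 87], 11) (367, [404, -173, 32], 42) 11
168 (357, [430, -89, 84], 12) (367, [403, -172, 28], 50) 11
169 (357, [429, -88, 81], 7) (366, [404, -112, 67], 2) 10
170 (357, [429, -92, 75], 9) (365, [406, -94, 76], 34) 9
171 (357, [429, -92, 72], 3) (365, [406, -91, 75], 51) 9
172 (359, [425, -118, 49], 23) (364, [408, -89, 72], 28) 6
173 (359, [424, -110, 51], 22) (364, [409, -113, 51], 45) 6
174 (359, [424, -109, 49], 28) (363, [412, -108, 51], 31) 5
175 (359, [424, -109, 45], 32) (363, [411, -105, 49], 31) 5
176 (359, [424, -111, 40], 34) (363, [411, -108, 43], 29) 5
177 (359, [423, -107, 39], 28) (363, [411, -107, 40], 51) 5
178 (359, [423, -109, 34], 26) (362, [414, -107, 37], 10) 4
179 (359, [423, -108, 31], 35) (362, [414, -111, 30], 7) 4
[ 0.60265425 -0.745375   -0.6013686 ] [ -0.   -29.58   9.76   2.17   0.     0.  ]
```

```bash
python3 - <<'E'
from h import *
p,d=ctrl.snapshot('side'); X=cloud('side',d)
for v in range(176,200): print(v,[(u,X[v,u].round(0).astype(int).tolist(),int(p[v,u].max())) for u in (358,360,361,362,364)])
E
```

```text
176 [(358, [427, -116, 35], 89), (360, [420, -105, 45], 23), (361, [417, -104, 46], 27), (362, [414, -107, 44], 17), (364, [409, -118, 36], 67)]
177 [(358, [427, -115, 33], 90), (360, [420, -108, 38], 22), (361, [417, -112, 36], 19), (362, [414, -108, 39], 13), (364, [408, -115, 35], 80)]
178 [(358, [427, -120, 25], 89), (360, [420, -109, 34], 19), (361, [417, -109, 35], 28), (362, [414, -110, 34], 18), (364, [408, -115, 31], 88)]
179 [(358, [426, -116, 24], 97), (360, [420, -113, 27], 19), (361, [417, -109, 31], 12), (362, [414, -108, 31], 7), (364, [408, -113, 28], 98)]
180 [(358, [428, -143, 0], 151), (360, [421, -141, 2], 97), (361, [417, -118, 20], 97), (362, [414, -118, 21], 83), (364, [408, -118, 21], 100)]
181 [(358, [427, -133, 4], 158), (360, [421, -139, 0], 99), (361, [418, -138, 1], 101), (362, [415, -139, 1], 98), (364, [409, -141, 0], 99)]
182 [(358, [427, -137, -3], 153), (360, [420, -133, 1], 150), (361, [417, -132, 1], 152), (362, [414, -134, 1], 152), (364, [408, -135, 0], 156)]
183 [(358, [426, -128, 0], 153), (360, [420, -126, 2], 155), (361, [417, -129, 0], 158),
[... 1651 characters left out ...]
[421, -69, 0], 157), (360, [366, 949, 826], 155), (361, [412, -72, -1], 155), (362, [409, -71, 0], 156), (364, [403, -73, -1], 153)]
196 [(358, [420, -67, -2], 157), (360, [414, -63, 2], 154), (361, [411, -63, 3], 159), (362, [408, -66, 1], 158), (364, [403, -67, 0], 152)]
197 [(358, [420, -61, -1], 156), (360, [414, -57, 3], 155), (361, [411, -62, 0], 156), (362, [408, -63, -1], 155), (364, [402, -65, -2], 154)]
198 [(358, [419, -57, -1], 156), (360, [414, -59, -3], 155), (361, [411, -57, -1], 153), (362, [408, -57, 0], 158), (364, [402, -58, 0], 156)]
199 [(358, [419, -48, 2], 155), (360, [413, -51, 0], 155), (361, [410, -52, -1], 153), (362, [407, -53, 0], 156), (364, [401, -53, 0], 156)]
```

```bash
python3 - <<'E'
from h import *
p,d=ctrl.snapshot('side'); w,_=ctrl.snapshot('wrist')
a=cv2.resize(p[130:205,320:400],None,fx=5,fy=5,interpolation=cv2.INTER_NEAREST)
b=cv2.resize(w,(600,375))[:, 100:500]
cv2.imwrite('pics/s2.png',np.hstack([a,b])[:,:,::-1])
print(ctrl.camera_info('wrist'))
E
```

```text
{'intrinsics': array([[299.64567497,   0.        , 317.94525753],
       [  0.        , 299.64567497, 199.6922971 ],
       [  0.        ,   0.        ,   1.        ]]), 'D': array([-0.03282468,  0.        ,  0.        ,  0.        ,  0.        ]), 'hand_eye': array([[ 3.12145335e-04,  9.54395327e-01,  2.98545579e-01,
        -7.68869572e+01],
       [-1.63745893e-04, -2.98545541e-01,  9.54395376e-01,
        -1.71081922e+02],
       [ 9.99999938e-01, -3.46795677e-04,  6.30887170e-05,
         1.46540127e-01],
       [ 0.00000000e+00,  0.00000000e+00,  0.00000000e+00,
         1.00000000e+00]])}
```

View pics/s2.png

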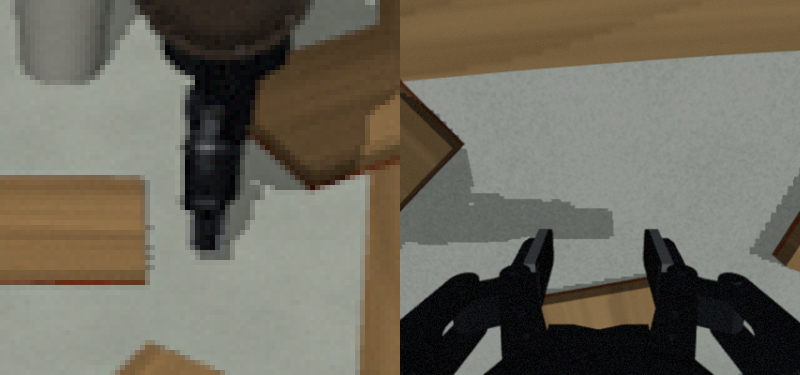

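```bash
python3 - <<'E'
from h import *
s=ctrl.observe(); print(ctrl.grip_depth,s['tcp_pos'],s['gripper_width'])
P=pose('wrist'); w,d=ctrl.snapshot('wrist'); X=cloud('wrist',d,P)
T=R.from_euler('xyz',s['tcp_rot']).as_matrix()
print('floor z', [X[v,u].round(1).tolist() for v,u in ((150,320),(230,320),(150,500))])
Q=(X-s['tcp_pos'])@T
for v in range(242,300,4):
    for u0,u1 in ((250,275),(365,395)):
        r=[(u,Q[v,u].round(0).astype(int).tolist()) for u in range(u0,u1) if d[v,u]>0 and d[v,u]<160]
        if r: print(v,r[0],r[len(r)//2],r[-1])
E
```

```text
18.700000000000003 [ 414.35130667 -147.60185505   -9.41457771] 0.586566084875151
floor z [[360.2, -142.4, 0.3], [405.9, -145.6, 1.8], [366.8, -45.6, 1.7]]
246 (254, [-11, -38, -31]) (262, [-11, -38, -27]) (269, [-9, -34, -25])
246 (367, [-9, -33, 25]) (375, [-11, -38, 28]) (382, [-12, -39, 31])
250 (252, [-11, -42, -31]) (261, [-12, -43, -27]) (269, [-7, -34, -25])
250 (367, [-7, -34, 25]) (376, [-12, -43, 28]) (384, [-12, -43, 32])
254 (250, [-8, -40, -33]) (260, [-11, -46, -27]) (270, [-4, -32, -25])
254 (366, [-4, -32, 25]) (380, [-11, -46, 29]) (392, [-7, -38, 37])
258 (250, [-12, -50, -30]) (260, [-11, -50, -26]) (270, [-2, -33, -25])
258 (366, [-2, -32, 25]) (380, [-11, -50, 28]) (394, [-8, -43, 36])
262 (250, [-11, -54, -30]) (260, [-11, -53, -25]) (270, [0, -33, -25])
262 (366, [0, -33, 25]) (380, [-12, -54, 27]) (394, [-8, -47, 36])
266 (250, [-12, -58, -29]) (260, [-12, -58, -25]) (270, [2, -35, -25])
266 (366, [2, -34, 25]) (380, [-11, -57, 27]) (394, [-7, -50, 35])
270 (250, [-12, -61, -28]) (261, [-9, -56, -25]) (271, [5, -32, -25])
270 (365, [6, -31, 25]) (380, [-11, -6
[... 294 characters left out ...]
 -67, 30])
282 (250, [-11, -68, -27]) (260, [-5, -60, -25]) (270, [9, -37, -24])
282 (366, [10, -36, 25]) (380, [-10, -67, 25]) (394, [-11, -69, 30])
286 (250, [-9, -69, -27]) (260, [-4, -60, -25]) (269, [10, -40, -25])
286 (367, [10, -39, 25]) (381, [-9, -68, 25]) (394, [-12, -74, 29])
290 (250, [-8, -69, -27]) (259, [-3, -62, -25]) (268, [10, -43, -25])
290 (368, [10, -43, 25]) (381, [-7, -69, 25]) (394, [-12, -76, 28])
294 (250, [-7, -71, -26]) (258, [-3, -65, -25]) (267, [10, -47, -25])
294 (369, [10, -46, 25]) (382, [-6, -70, 25]) (394, [-12, -79, 28])
298 (250, [-6, -72, -26]) (258, [-1, -65, -25]) (265, [9, -51, -25])
298 (371, [10, -50, 25]) (383, [-4, -70, 26]) (394, [-12, -81, 27])
```

Both cameras agree that the fingertips sit about 33 mm short of the stated TCP at this opening. That means they are still about 23 mm above the table, which explains the missing contact. I'll go on down using the measured offset and feel for the table at the end.

Emit:
servo_tool --deltas '[50,0,8,0,0,50,0,17,0,0,50,0,17,0,0,50,0,17,0,0]'

```text
time: 5.12
tcp_pos: [413.8, -147.6, -27.1]
tcp_rot: [-1.571, 0.002, -0.073]
contact_force: [-1.1, -0.1, 0.4]
gripper_width: 0.583
```

Emit:
servo_tool --deltas '[50,0,1,0,0,50,0,2,0,0,50,0,2,0,0]'

```text
time: 5.37
tcp_pos: [414.4, -147.6, -28.4]
tcp_rot: [-1.571, -0.0, -0.073]
contact_force: [0.3, -0.3, 0.6]
gripper_width: 0.583
```

Emit:
servo_tool --deltas '[50,0,0.6,0,0,50,0,1.2,0,0,50,0,1.2,0,0]'

```text
time: 5.62
tcp_pos: [414.4, -147.6, -29.6]
tcp_rot: [-1.571, -0.0, -0.073]
contact_force: [-0.2, -0.6, 0.2]
gripper_width: 0.584
```

Emit:
servo_tool --deltas '[50,0,0.5,0,0,50,0,1,0,0,50,0,1,0,0]'

```text
time: 5.87
tcp_pos: [414.3, -147.6, -30.7]
tcp_rot: [-1.571, 0.0, -0.073]
contact_force: [-0.8, -0.5, -0.4]
gripper_width: 0.585
```

Emit:
servo_tool --deltas '[50,0,0.5,0,0,50,0,1,0,0,50,0,1,0,0]'

```text
time: 6.12
tcp_pos: [414.4, -147.6, -31.4]
tcp_rot: [-1.571, -0.0, -0.073]
contact_force: [-0.9, 0.4, 3.9]
gripper_width: 0.588
```

Emit:
servo_tool --deltas '[50,0,0.5,0,0,50,0,1,0,0,50,0,1,0,0]'

```text
time: 6.37
tcp_pos: [414.4, -147.6, -31.4]
tcp_rot: [-1.571, -0.0, -0.073]
contact_force: [-3.2, 1.2, 13.3]
gripper_width: 0.586
```

Emit:
servo_tool --deltas '[50,0,0.4,0,0,50,0,0.8,0,0,50,0,0.8,0,0]'

```text
time: 6.62
tcp_pos: [414.4, -147.6, -31.5]
tcp_rot: [-1.571, -0.0, -0.073]
contact_force: [-4.5, 2.6, 22.9]
gripper_width: 0.584
```

The table is felt at TCP z = -31.4, so the tip offset at this opening is 31.4 mm. I raise the tips to about 2 mm and start the push along the stop's normal.

Emit:
servo_tool --deltas '[50,0,-3.4,0,0,50,0,-3.4,0,0,50,5,-3.4,0,0,50,10,-3.4,0,0,50,17,-3.4,0,0,50,23,-3.4,0,0,50,29,-3.4,0,0,50,36,-3.4,0,0,50,43,-3.4,0,0,50,50,-3.4,0,0,50,57,-3.4,0,0,50,64,-3.4,0,0]'

```text
time: 7.62
tcp_pos: [478.9, -152.3, -30.1]
tcp_rot: [-1.571, 0.0, -0.073]
contact_force: [-0.7, 0.3, -0.2]
gripper_width: 0.586
```

```bash
cat > bat.py <<'E'
from h import *
def look(tag):
    p,d=ctrl.snapshot('side'); t,_=ctrl.snapshot('top')
    a=cv2.resize(p[125:225,260:400],(560,400),interpolation=cv2.INTER_CUBIC)
    b=cv2.resize(t[125:245,340:420],(240,360),interpolation=cv2.INTER_CUBIC); b=np.vstack([b,np.zeros((40,240,3),np.uint8)])
    cv2.imwrite(f'pics/{tag}.png',np.hstack([a,b])[:,:,::-1])
    X=cloud('side',d); h=cv2.cvtColor(p,cv2.COLOR_RGB2HSV)
    n=np.array([.9973,-.073]); F=np.array([605,-164.])
    S=(X[...,:2]-F)@n; T=(X[...,:2]-F)@np.array([.073,.9973])
    m=(h[...,0]>5)&(h[...,0]<25)&(h[...,1]>70)&(S>-170)&(S<85)&(abs(T)<70)&(X[...,2]>3)
    m=cv2.erode(m.astype(np.uint8),np.ones((3,3)))>0
    q=np.c_[S[m],T[m],X[m][:,2]]
    print('tilt pts',len(q))
    if len(q)<20: return
    s0=S[m]; 
    print('S',np.percentile(q[:,0],[1,50,99]).round(1),'T',np.percentile(q[:,1],[1,99]).round(1),'Z',np.percentile(q[:,2],[1,50,99]).round(1))
    q=q[(q[:,0]<62)]
    c=q-np.median(q,0); N=np.linalg.svd(c,full_matrices=False)[2][2]; N*=np.sign(N[2])
    print('tilt',np.arctan2(-N[0],N[2]).round(3),'normal',N.round(3))
    h2=cv2.cvtColor(t,cv2.COLOR_RGB2HSV)
    m2=((h2[...,0]>5)&(h2[...,0]<25)&(h2[...,1]>70)).astype(np.uint8); nn,l,st,ce=cv2.connectedComponentsWithStats(m2)
    for i in range(1,nn):
        if 350<ce[i][0]<420 and 150<ce[i][1]<240 and st[i,4]>150:
            r=cv2.minAreaRect(cv2.findContours((l==i).astype(np.uint8),0,2)[0][0]); W=plane('top',cv2.boxPoints(r),12)[:,:2]-F
            print('top corners s,t',[[round(float(w@n)),round(float(w@[.073,.9973]))] for w in W])
E
python3 -c "
from bat import *; look('l1')"
```

```text
tilt pts 553
S [-126.1  -62.1  -11.1] T [-42.5  49.6] Z [  7.3  11.6 357.9]
tilt -1.425 normal [0.771 0.626 0.113]
top corners s,t [[-7, 46], [-1, -52], [-47, -54], [-53, 44]]
```

```bash
sed -i 's/&(X\[...,2\]>3)/\&(X[...,2]>3)\&(X[...,2]<115)/' bat.py
```

Emit:
servo_tool --deltas '[50,3,0.6,0,0,50,6,0.6,0,0,50,9,0.6,0,0,50,12,0.6,0,0,50,15,0.6,0,0,50,18,0.6,0,0,50,21,0.6,0,0,50,24,0.6,0,0]'

```text
time: 8.38
tcp_pos: [502.4, -154.1, -30.6]
tcp_rot: [-1.571, 0.0, -0.073]
contact_force: [-1.3, 0.2, 0.5]
gripper_width: 0.586
```

```bash
python3 -c "
from bat import *; look('l2')"
```

```text
tilt pts 531
S [-85.5 -32.7  12.8] T [-42.5  50.8] Z [10.2 20.  28. ]
tilt 0.136 normal [-0.136  0.014  0.991]
top corners s,t [[17, 45], [23, -54], [-17, -55], [-23, 43]]
```

View pics/l2.png

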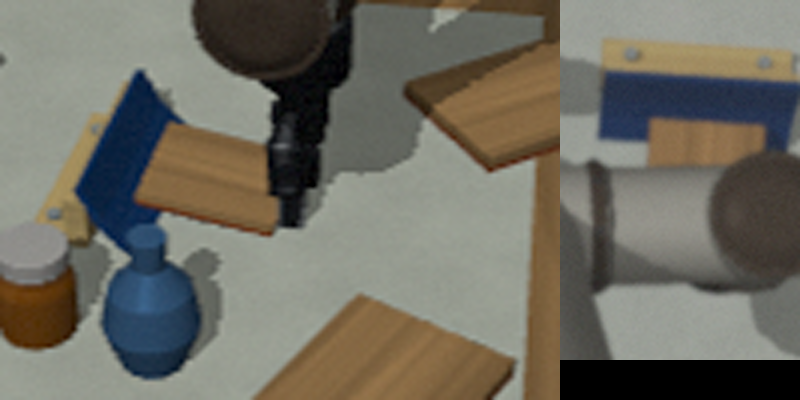

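Bat climbing on the slope at (160,165) in the left panel, square and centred. The clearances to the vase and jar are kept. I keep pushing.

Emit:
servo_tool --deltas '[50,4,0,0,0,50,8,0,0,0,50,12,0,0,0,50,16,0,0,0,50,20,0,0,0,50,24,0,0,0,50,28,0,0,0,50,32,0,0,0,50,36,0,0,0,50,40,0,0,0,50,44,0,0,0,50,48,0,0,0]'

```text
time: 9.48
tcp_pos: [550.7, -157.6, -30.5]
tcp_rot: [-1.571, -0.001, -0.073]
contact_force: [-0.3, 0.5, -0.2]
gripper_width: 0.583
```

```bash
python3 -c "
from bat import *; look('l3')"
```

```text
tilt pts 489
S [-33.9  10.2  47.9] T [-41.3  50.7] Z [12.2 46.6 71.6]
tilt 0.616 normal [-0.578  0.013  0.816]
```

Emit:
servo_tool --deltas '[50,3,0,0,0,50,6,0,0,0,50,9,0,0,0,50,12,0,0,0,50,15,0,0,0,50,18,0,0,0,50,21,0,0,0,50,24,0,0,0]'

```text
time: 10.25
tcp_pos: [574.2, -159.3, -30.7]
tcp_rot: [-1.571, 0.0, -0.073]
contact_force: [-0.7, -0.3, 0.7]
gripper_width: 0.589
```

```bash
python3 -c "
from bat import *; look('l4')"
```

```text
tilt pts 486
S [-13.   27.6  56. ] T [-39.8  50.8] Z [14.1 56.4 85.9]
tilt 0.801 normal [-0.718  0.012  0.696]
```

View pics/l4.png

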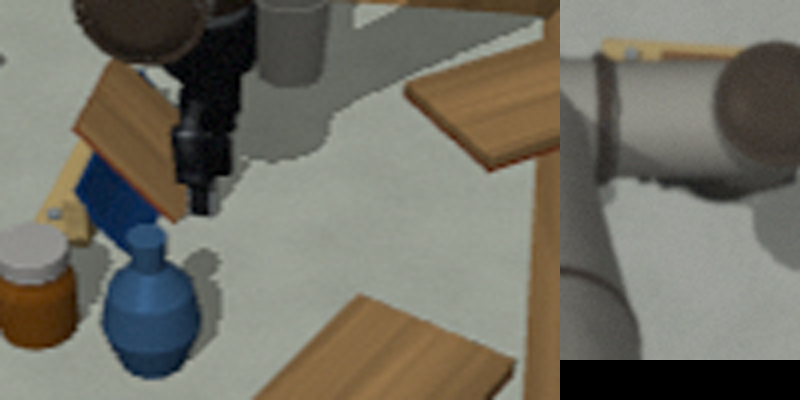

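Bat leaning at 0.80 rad, its near edge close to the foot. I push the last few mm.

Emit:
servo_tool --deltas '[50,2,0,0,0,50,4,0,0,0,50,6,0,0,0,50,8,0,0,0,50,8,0,0,0]'

```text
time: 10.77
tcp_pos: [582.4, -159.9, -30.6]
tcp_rot: [-1.571, -0.001, -0.073]
contact_force: [0.5, 0.5, -0.0]
gripper_width: 0.581
```

```bash
python3 -c "
from bat import *; look('l5')"
```

```text
tilt pts 435
S [-5.  33.  58.2] T [-39.3  51. ] Z [14.8 60.7 91.5]
tilt 0.878 normal [-0.769  0.02   0.638]
```

Emit:
servo_tool --deltas '[50,1,0,0,0,50,2,0,0,0,50,3,0,0,0,50,3,0,0,0]'

```text
time: 11.2
tcp_pos: [584.8, -160.1, -30.7]
tcp_rot: [-1.571, 0.0, -0.073]
contact_force: [-0.8, -0.4, -0.7]
gripper_width: 0.587
```

```bash
python3 -c "
from bat import *; look('l6')"
```

```text
tilt pts 424
S [-2.4 34.6 59. ] T [-39.7  50.2] Z [12.5 61.8 93.6]
tilt 0.907 normal [-0.788  0.023  0.616]
```

Lean is 0.907 rad, as wanted. I back off and rise clear, then check that it stays.

Emit:
servo_tool --deltas '[50,-4,0,0,0,50,-10,0,0,0,50,-20,0,0,0,50,-35,-10,0,0,50,-40,-40,0,0,50,-40,-75,0,0,50,-40,-110,0,0,50,-40,-140,0,0,50,-40,-140,0,0]'

```text
time: 12.05
tcp_pos: [549.2, -157.8, 116.8]
tcp_rot: [-1.572, -0.014, -0.072]
contact_force: [0.3, -1.2, 1.2]
gripper_width: 0.584
```

```bash
python3 -c "
from bat import *; look('l7')"
```

```text
tilt pts 555
S [-5.2 27.4 58.6] T [-40.6  49.7] Z [12.5 54.1 93.3]
tilt 0.904 normal [-0.785  0.018  0.619]
```

View pics/l7.png

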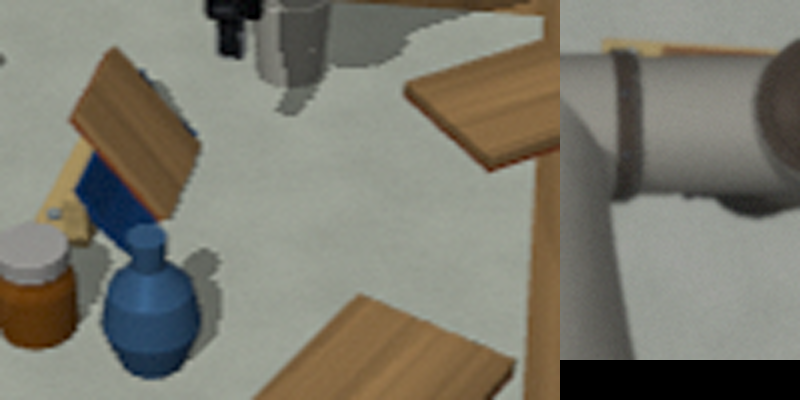

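The bat leans unaided at 0.904 rad, its top edge about 93 mm high. I move over it, well clear, to behind the stop.

Emit:
servo_tool --deltas '[50,20,0,0,0,50,50,0,0,0,50,85,0,0,0,50,120,0,0,0,50,150,0,0,0,50,165,0,0,0,50,165,0,0,0,50,165,0,0,0]'

```text
time: 12.82
tcp_pos: [708.3, -169.0, 106.2]
tcp_rot: [-1.57, 0.005, -0.074]
contact_force: [-0.2, -0.3, 0.2]
gripper_width: 0.584
```

Emit:
servo_tool --deltas '[50,0,20,0,0,50,0,40,0,0,50,0,58,0,0,50,0,66,0,0,50,0,66,0,0,50,0,66,0,0]'

```text
time: 13.32
tcp_pos: [708.9, -169.4, 43.5]
tcp_rot: [-1.571, 0.001, -0.073]
contact_force: [-0.5, -0.1, 0.5]
gripper_width: 0.582
```

```bash
python3 -c "
from bat import *; look('l8')
P=pose('wrist'); w,d=ctrl.snapshot('wrist'); X=cloud('wrist',d,P)
S=(X[...,:2]-[605,-164])@[.9973,-.073]
h=cv2.cvtColor(w,cv2.COLOR_RGB2HSV); m=(h[...,1]>70)&(d>0)&(X[...,2]>60)&(X[...,2]<110)&(S<85)
print(m.sum()); print(np.percentile(S[m],[1,50,99]),np.percentile(X[m][:,2],[1,50,99])) if m.sum() else 0
"
```

```text
tilt pts 557
S [-5.1 28.2 58.3] T [-42.   51.2] Z [12.5 54.3 93.9]
tilt 0.902 normal [-0.785  0.012  0.62 ]
top corners s,t [[-10, 73], [88, 72], [89, -80], [-10, -77]]
18317
[31.58483656 49.3006667  66.46611375] [60.51850569 83.20384201 93.9365875 ]
```

View pics/l8.png

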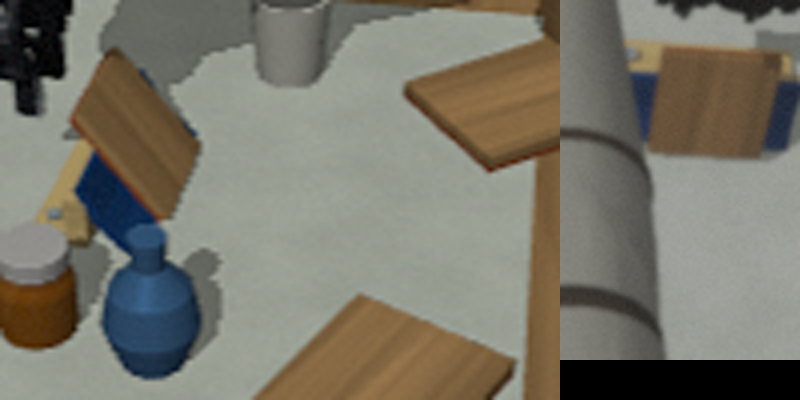

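The fingers are behind the top edge, with the tips at about 74 mm. That is above the 58 mm stop top and about 15 mm below the bat's top edge, which the wrist depth puts at s = 66, z = 94. Now I push it over.

Emit:
servo_tool --deltas '[50,-6,0,0,0,50,-14,0,0,0,50,-24,0,0,0,50,-34,0,0,0,50,-44,0,0,0,50,-55,0,0,0,50,-66,0,0,0,50,-77,0,0,0,50,-88,0,0,0,50,-98,0,0,0,50,-108,0,0,0,50,-116,0,0,0]'

```text
time: 14.47
tcp_pos: [592.5, -160.7, 44.0]
tcp_rot: [-1.571, -0.0, -0.073]
contact_force: [0.2, -0.3, 0.3]
gripper_width: 0.585
```

```bash
python3 -c "
from bat import *; look('l9')"
```

```text
tilt pts 89
S [-55.4 -45.2 -11.8] T [-40.7  52.1] Z [ 14.1  89.5 105.8]
tilt -1.146 normal [ 0.911 -0.031  0.412]
top corners s,t [[-76, 48], [-6, 46], [-8, -70], [-77, -68]]
```

View pics/l9.png

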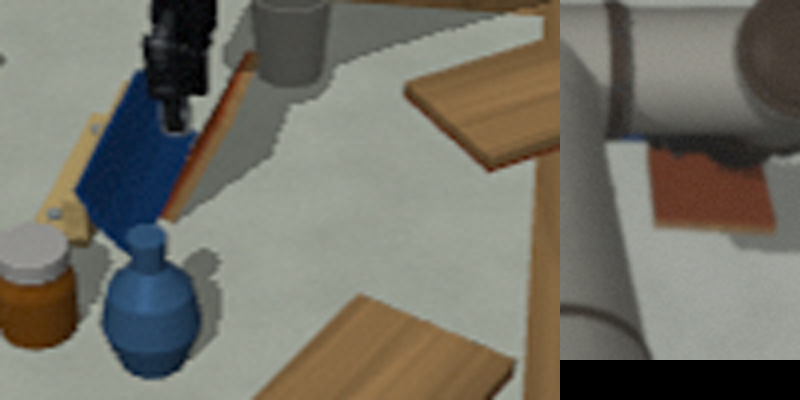

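The bat was caught falling towards the robot, clay face up, past vertical and clear of the fingers. I raise the arm, let it settle, and move off to the side of the view.

Emit:
servo_tool --deltas '[50,0,-25,0,0,50,0,-55,0,0,50,0,-90,0,0,50,0,-120,0,0,50,30,-130,-30,0,50,40,-130,-70,0,50,40,-130,-110,0,50,40,-130,-150,0,50,40,-130,-180,0,50,40,-130,-200,0,50,40,-130,-200,0,50,40,-130,-200,0]'

```text
time: 15.57
tcp_pos: [618.8, -364.4, 172.8]
tcp_rot: [-1.571, 0.0, -0.075]
contact_force: [0.8, 0.7, -0.5]
gripper_width: 0.584
```

```bash
python3 - <<'E'
from h import *
p,d=ctrl.snapshot('side'); t,dt=ctrl.snapshot('top')
a=cv2.resize(p[110:230,240:420],(480,320)); b=cv2.resize(t[110:270,280:480],(320,256)); b=np.vstack([b,np.zeros((64,320,3),np.uint8)])
cv2.imwrite('pics/end.png',np.hstack([a,b])[:,:,::-1])
F=np.array([605,-164]); X=cloud('side',d); n=np.array([.9973,-.073])
S=(X[...,:2]-F)@n; T=(X[...,:2]-F)@[.073,.9973]; h=cv2.cvtColor(p,cv2.COLOR_RGB2HSV)
m=(h[...,0]<15)&(h[...,1]>120)&(S>-180)&(S<5)&(abs(T)<70)&(d>0)
print(m.sum(),'S',np.percentile(S[m],[1,99]).round(),'T',np.percentile(T[m],[1,99]).round(),'Z',np.percentile(X[m][:,2],[1,10,50,90,99]).round(1))
m=m&(X[...,2]>8); c=X[m]-X[m].mean(0); print('normal',np.linalg.svd(c,full_matrices=False)[2][2].round(3))
Xt=cloud('top',dt)
for nm,(u0,u1,v0,v1) in dict(cup=(440,485,175,215),vase=(292,328,163,200),jar=(303,333,130,163)).items():
    q=Xt[v0:v1,u0:u1].reshape(-1,3); q=q[(q[:,2]>25)&(q[:,2]<200)]; print(nm,len(q),np.median(q,0).round())
print(ctrl.observe()['time'],ctrl.observe()['contact_force'])
E
```

```text
666 S [-124.  -17.] T [-48.  50.] Z [ 5.8  9.1 11.5 13.7 15.1]
normal [ 0.     0.004 -1.   ]
cup 80 [ 533. -379.   76.]
vase 584 [571.  39.  71.]
jar 461 [661.  17.  73.]
15.6667 [ 0.6970893   0.31005645 -0.4811409 ]
```

View pics/end.png

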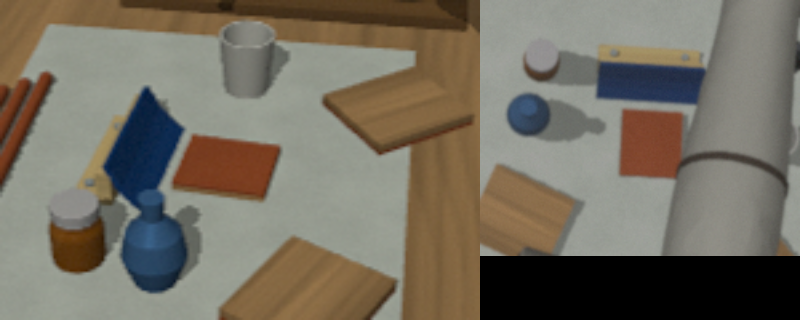

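The bat lies flat in front of the stop, clay up (left panel, about (227,168)). The cup, vase and jar stand upright and look undisturbed, and the robot is clear of everything. I hand the job in.

```bash
python3 -c "
from plant import ctrl; print(ctrl.close_job())"
```

```text
the job is handed in; nothing more can be done
None
```

The bat now lies flat on the table in front of the stop, clay side up, and the job is handed in at about 15.7 s of the 58 s allowed.

**What I did:** I pushed the smallest board (measured 109 x 100 mm) square to the stop with the fingertips about 1 mm above the table. It climbed the slope and stayed leaning by itself at 0.90 rad. I then lowered the fingers behind its top edge, pushed it over, and moved the arm clear.

**Last checks:**
- **Bat:** its top is level at about 11.5 mm (12 expected). It reaches from roughly 17 to 124 mm in front of the foot.
- **Vase and jar:** they have not moved, to within 1 mm.
- **Cup:** it stands upright in the side picture. Its last depth reading was partly hidden by the arm, so its position is confirmed only by eye.
- **Robot:** touching nothing, with force readings at noise level.

**Disagreements:**
- **Fingertips:** at 50 mm opening they were about 31 mm short of the stated TCP, more than the notes suggest. Both cameras and a light touch on the table, which reached 23 N, showed this, and I used the measured offset.
- **Stop foot:** estimates of the foot line differed by several mm. This did not affect the result, because I set the final push by the measured lean.

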